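# Clamp a power board in the tilted holder with its cam lever

## Robot

A 6-joint arm with a two-finger parallel gripper is mounted at the origin on the work surface. World frame = base frame: x ahead of the robot, y to its left, z up, the work surface at z = 0. Lengths are in m, angles in rad, forces in N, time in s.
With the tool pointing down it reaches from about 0.25 to 0.775 m from the base axis. Payload 4 kg.
Tool frame: the origin (TCP) lies on the centre line of the jaws, within the pads' length; the fingertips stand 22 mm ahead of it and the grasp point (between the pads) lies 3 mm ahead of it; z points along the fingers, y is the line along which they close (so a half turn about z gives the same grasp; the last joint's range is limited). The gripper opens to 85 mm and grips with 20 to 120 N. Pads are 22 mm wide; open, the fingers measure 114 mm over their backs; the gripper's body (76 mm by 85 mm) begins 54 mm behind the grasp point. The pads swing forward as they close: fully open they stand 13 mm farther back than shut.
Start: joints at [1.123, 0.087, 1.371, -0, 1.684, -0.103], TCP at [0.186, 0.518, 0.253] pointing down, gripper open.
Joint ranges: [-3.1, 3.1], [-0.76, 2.03], [0.27, 2.55], [-1.08, 4.22], [0.17, 2.65], [-2.57, 2.57]. Speed limits (rad/s): [2.79, 2.79, 3.14, 3.14, 3.14, 3.14].

## Interface

Orientations are given as a 3x3 rotation matrix whose columns are the frame's x, y, z axes.
In Python, from workcell import status, grab_frame, calibration, ctrl gives the robot as it stands.
- The arm moves only by the tool servo_tool, never from a script. Its argument "deltas" is a list of rows, each a list of 3 entries, a list of its own where there are three numbers: the turn, a rotation vector about the tool's x, y, z in degrees, then the shift along the tool's x, y, z in m, then the finger opening in m, from 0 to 0.0854. In form: [[[rx, ry, rz], [dx, dy, dz], claw], ...]. A call has 1 to 20 rows; each row is the pose to reach, as a shift and turn from the pose commanded when the call began, along the tool's axes at that moment; what a row does not reach only later rows make up. A row lasts 1/12 s, in which the tool goes at most 41.7 mm and 7.16 degrees, less where a joint would pass 70% of its speed; a pose out of reach is approached as far as the arm can. A call with a gripper value outside its range is refused whole. The fingers move at their own pace and stop on an object; the grip force is fixed at half the most. Time passes only in rows, so rows that repeat a pose let the fingers close. It gives the time, the measured TCP pose, the force, the opening and the grip force at its end, in the units of the state.
- status.sense(): the state, without advancing time (a new reading comes with each control period).
- grab_frame(name): name is "scene" or "top"; returns the picture (400x640x3 uint8, blue, green, red); there is no depth.
- calibration(name): a dict with "intrinsics" (3x3 intrinsics, pixels), "R" (3x3) and "t" (3): a world point X has camera coordinates R X + t. Camera axes: x right, y down, z forward; pixel columns grow to the right and rows downward; lengths in m; the calibration is good to about 2 mm. A picture is of the moment at which its call begins. calibration takes no time and is no camera call.
- ctrl.sign_off(): hands the job in; it is judged then, once.
The state is a dict: "time": time; "joint_pos": joint angles; "joint_vel": joint speeds; "effort": joint torques, N m; "eef_pos": TCP position; "eef_rot": TCP orientation; "force": force on the tool from outside, world axes, zero at the start; "wrist_torque": the same for the moment, N m; "gripper_width": finger opening in m; "grip_force": force on a finger pad.
Only numpy, scipy, OpenCV 4.12 (cv2) and the standard library are available. Lean on these libraries where they do the work, as an engineer would, in place of code of your own. Each camera call takes 0.05 s, during which the arm holds its last target. There are 200 camera calls.

## Task

Lay the green power board in the tilted board holder, flat on the bed with its white connector edge resting fully on the low ledge, and let go of it. Then swing the red-knobbed lever until the cam's high point bears squarely on the follower, so that the sprung jaw pinches the board against the fixed side rail. Leave the cam there, let go, and do not disturb the other things on the bench.

Things in the scene. Friction and masses are not known exactly. Their poses are not given: they have to be found in the camera images.
- board: Work piece, loose, 0.14 to 0.24 kg: green circuit board on an aluminium heat spreader, a slab 70 (x) x 100 (y) x 8 (z) mm. Origin: centre of the underside; z out of the component side. White connector along its -x edge; two blue cans 12 mm in diameter, up to z = 22 mm, at x = +24, y = +-36 mm. Starts flat on the bench, connector edge more or less towards the robot.
- transformer (a point): Centre of the top of the transformer in the board's middle (board z = 36 mm): black block with a broad yellow band, 34 (board x) x 26 (board y) x 28 mm tall, rising from the board's top at z = 8 mm. The board is picked up by it, gripped across board y.
- connector (a point): Middle of the top of the white connector on the board (board x = -29, y = 0, z = 17 mm), 9 x 46 x 9 mm.
- bed: Bed plate of the board holder (fixed, foot 125 x 235 mm): slopes 30 degrees, low side towards the robot, 100 (x, -50 to 50) x 216 (y, -66 to 150) mm. x: up the slope; y: left, level; z: out of the bed. Origin: on the bed's face, about 64 mm above the bench, where the centre of the board's underside lies when the board is home against ledge and rail, its axes parallel to these.
- ledge (a point): Middle of the inner face of the low ledge, a steel bar along the bed's y (-50 to 54 mm), 10 mm high: the ledge face is at bed x = -35 mm. This point lies in the bed's face.
- rail (a point): Middle of the inner face of the fixed side rail, a steel bar along the bed's x, 10 mm high: its face is at bed y = -50 mm. This point lies in the bed's face.
- jaw: Black plastic jaw facing the rail, 44 x 8 x 12 mm (bed axes), sprung on pins in front of the brass carriage. Its origin is the bed's origin when open and moves to bed -y as it closes. Open, its face stands at bed y = +58 mm, so the board goes in with 8 mm of sideways play. Its spring gives 1.4 N plus 1.8 N per mm, 5 mm of travel.
- follower (a joint): Travel (m) of the brass carriage with the ball-nosed steel follower: 0 = sprung back, jaw open; positive = pushed towards the board. 0 until the cam's flank meets it, 0.011 with the cam's high point on it; a return spring of 1.5 to 3 N pushes it back. Its guides, up to bed z = 20 mm, lie at bed y = 72 to 100 mm.
- cam (a joint): Angle (rad) of the brass lobe cam and its lever. 0 = high point (red dot) squarely on the follower, lever straight down the slope (bed -x). Positive = open: at +1.57 the lever points left (bed +y), the lobe down the slope. Range -0.8 to 2.4, no stop or click at 0; starts at 1.5 to 2.2. The flank meets the follower at about 1.0. Friction holds it where left. Takes about 2 to 6 N at the knob.
- cam_axis (a point): Point on the cam's axis at bed x = 0, y = 129, z = 18 mm (top of the brass lobe disc). The axis is parallel to the bed's z. Base radius of the lobe 14 mm.
- cam_knob (a point): Centre of the top face of the lever's red knob: a fixed round post parallel to bed z, 16 mm in diameter, 36 mm tall, from bed z = 26 to 62 mm, 60 mm from the cam's axis. The lever below it is 12 mm wide, its top at bed z = 26 mm.
- cam_high (a point): High point of the cam: tip of its lobe, 26 mm from the axis, at bed z = 12 mm.
- relay_board: Bystander: blue board 64 x 90 x 8 mm with two rows of green terminals (19 mm high), flat on the bench. Origin under its centre.
- driver: Bystander: screwdriver, 160 mm, lying on the bench.
- brush: Bystander: small brush, 150 mm, lying on the bench.
- spray: Bystander: clear bottle with a blue cap, 52 mm in diameter, 130 mm high.
- solder_reel: Bystander: reel, 54 mm in diameter, 46 mm high, standing on its flange.
- parts_bin: Bystander: open black bin 100 x 150 x 45 mm with three compartments.
- flux_tin: Bystander: round tin with a green lid, 54 mm in diameter, 25 mm high.
Things that resemble listed ones, but are neither listed nor needed, are in the scene too. Leave any brown or pink look-alike of the board alone.

How it is judged:
By the outcome, as a careful person would: the job done as asked, in the order asked, and still so for the second after the job is handed in, with the robot touching nothing.
It also fails if it takes over 58 s, if anything falls off the work surface, if the arm or the gripper's body presses on something with over 40 N, if the wrist force passes 120 N, or if a joint passes its speed limit or range.

## Working session

There is one attempt and no reset: what is moved stays moved. The work goes in short steps, Python scripts to look and compute and a tool call to move; the robot and the scene stay as the last step left them, time stands still between calls to the robot, and variables do not carry over. Pictures are saved under pics/ and viewed, at most 10 in all, crops included, and the job is handed in when it is done.

Besides the shell and the picture viewer there is one more tool, called by a JSON object that holds its "api" and its "payload". servo_tool: Moves the arm, as the interface text tells. Its arguments: {"type":"object","properties":{"deltas":{"type":"array","items":{"type":"array"}}},"required":["deltas"]}

```bash
mkdir -p pics; ls; python3 - <<'E'
from workcell import status, grab_frame, calibration
import cv2, numpy as np
for n in("scene","top"):
    f=grab_frame(n); cv2.imwrite(f"pics/{n}0.png",f)
    c=calibration(n); print(n,np.round(c["intrinsics"],1).tolist(),np.round(c["R"],3).tolist(),np.round(c["t"],3).tolist(), (-c["R"].T@c["t"]).round(3))
s=status.sense();print(s["time"],s["eef_pos"],np.round(s["eef_rot"],3).tolist(),s["gripper_width"])
E
```

```text
pics
scene [[408.6, 0.0, 317.9], [0.0, 408.6, 204.1], [0.0, 0.0, 1.0]] [[0.439, 0.898, -0.01], [0.51, -0.258, -0.821], [-0.74, 0.355, -0.571]] [-0.184, -0.223, 1.737] [ 1.479 -0.509  0.808]
top [[367.3, 0.0, 321.0], [0.0, 367.3, 202.8], [0.0, 0.0, 1.0]] [[0.021, -1.0, -0.01], [-0.998, -0.02, -0.052], [0.051, 0.011, -0.999]] [-0.058, 0.567, 1.077] [ 0.512 -0.058  1.104]
0.1 [0.18573353 0.51726273 0.25224257] [[-0.941, 0.338, -0.001], [0.338, 0.941, -0.002], [0.0, -0.002, -1.0]] 0.0856630930317993
```

View pics/scene0.png

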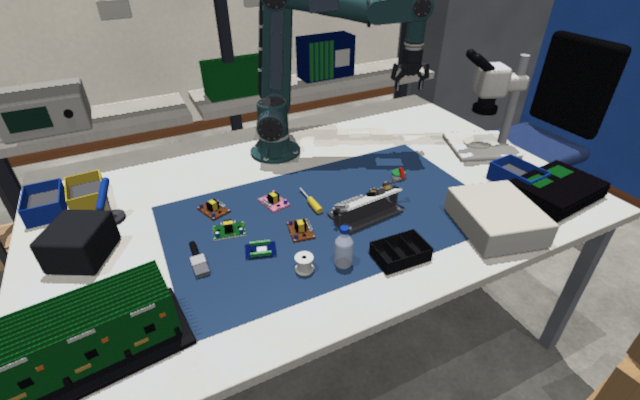

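View pics/top0.png

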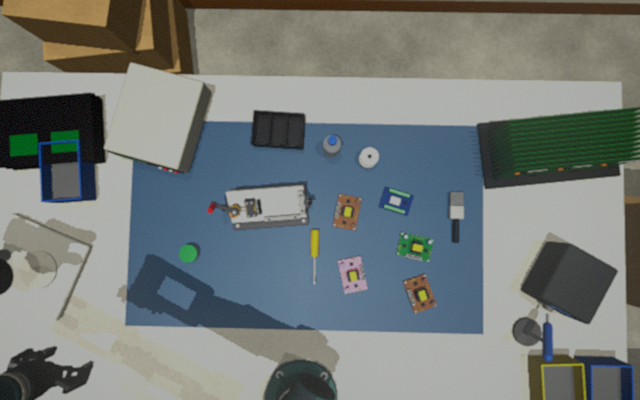

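Both views show the same layout. In top, the green board is at about (416,247), the holder at (270,205), and the red knob at (212,208). Look-alikes: brown boards at (347,212) and (420,293), a pink one at (352,274), and the blue relay board at (396,200). I choose the green one and check it in a close crop alongside the holder.

```bash
python3 - <<'E'
import cv2,numpy as np
t=cv2.imread("pics/top0.png")
a=cv2.resize(t[222:272,386:446],None,fx=6,fy=6,interpolation=cv2.INTER_CUBIC)
b=cv2.resize(t[175:235,200:325],None,fx=6,fy=6,interpolation=cv2.INTER_CUBIC)[:, :750]
s=cv2.imread("pics/scene0.png")
c=cv2.resize(s[215:245,205:255],None,fx=6,fy=6,interpolation=cv2.INTER_CUBIC)
W=np.zeros((570,800,3),np.uint8)
a=cv2.resize(a,(252,210)); c=cv2.resize(c,(300,180))
W[:360,:750]=b; W[360:570,:252]=a; W[360:540,260:560]=c
d=cv2.resize(s[175:230,320:415],(240,139),interpolation=cv2.INTER_CUBIC);W[360:499,560:800]=d
cv2.imwrite("pics/crop1.png",W)
E
```

```text
(no output)
```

View pics/crop1.png

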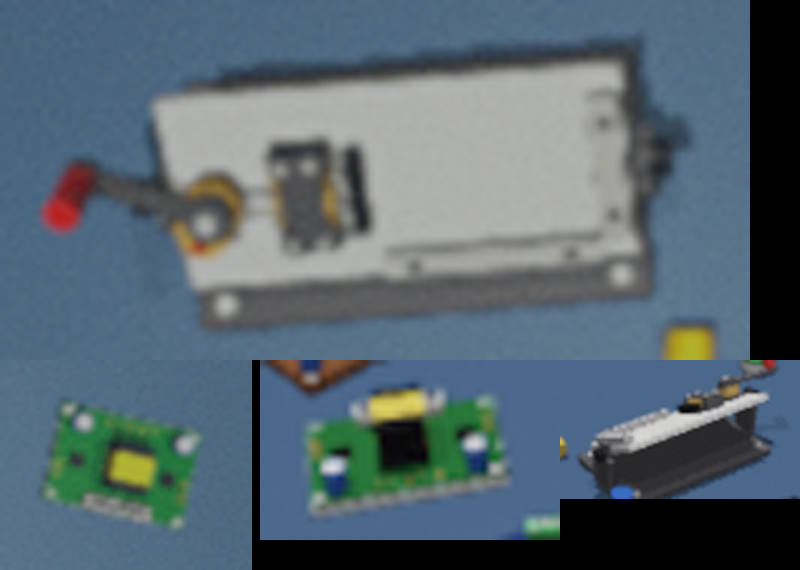

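The crop confirms the choice: the green board has its white connector on the side towards the robot, at about (415,257) in top. The holder has its ledge on the low (robot) side, the rail on the right, and the lever pointing left with the red dot down the slope. Next I measure.

```bash
cat > h.py <<'E'
import cv2,numpy as np
from workcell import status,grab_frame,calibration
from scipy.optimize import least_squares
def ray(n,uv):
    c=calibration(n);R,t=np.array(c["R"]),np.array(c["t"])
    d=R.T@np.linalg.inv(c["intrinsics"])@np.r_[uv,1.];return -R.T@t,d
def onz(n,uv,z):
    o,d=ray(n,uv);return o+d*(z-o[2])/d[2]
def tri(uv1,uv2):
    o1,d1=ray("top",uv1);o2,d2=ray("scene",uv2)
    k=np.linalg.lstsq(np.c_[d1,-d2],o2-o1,rcond=None)[0]
    a,b=o1+k[0]*d1,o2+k[1]*d2;return (a+b)/2,np.linalg.norm(a-b)
def proj(n,P):
    c=calibration(n);q=(np.array(c["R"])@np.atleast_2d(P).T).T+c["t"];q=q@np.array(c["intrinsics"]).T
    return q[:,:2]/q[:,2:]
def bedR(yaw):
    c,s=np.cos(yaw),np.sin(yaw);a=np.radians(30);x=np.array([c*np.cos(a),s*np.cos(a),np.sin(a)]);y=np.array([-s,c,0]);return np.c_[x,y,np.cross(x,y)]
def blob(img,lo,hi,box):
    h=cv2.cvtColor(img,cv2.COLOR_BGR2HSV);m=cv2.inRange(h,lo,hi);k=np.zeros_like(m);x0,y0,x1,y1=box;k[y0:y1,x0:x1]=m[y0:y1,x0:x1]
    return k
def cen(m):
    n,l,s,c=cv2.connectedComponentsWithStats(m);i=1+np.argmax(s[1:,4]);return c[i],s[i]
E
python3 - <<'E'
from h import *
np.set_printoptions(precision=4,suppress=True)
t=cv2.imread("pics/top0.png");s=cv2.imread("pics/scene0.png")
yt,a=cen(blob(t,(22,110,90),(35,255,255),(395,230,440,262)));ys,b=cen(blob(s,(22,110,90),(35,255,255),(210,215,248,240)))
print("yellow",yt,a,ys,b,"tri",tri(yt,ys),"z36",onz("top",yt,.036))
g=blob(t,(40,90,50),(85,255,255),(390,225,440,268))
g=cv2.morphologyEx(g,cv2.MORPH_CLOSE,np.ones((9,9)))
P=cv2.findNonZero(g);r=cv2.minAreaRect(P);bx=cv2.boxPoints(r)
W=np.array([onz("top",p,.008) for p in bx]);print("board",r,W,np.linalg.norm(np.diff(W,axis=0),axis=1),W.mean(0))
# bed plate
gr=cv2.cvtColor(t,cv2.COLOR_BGR2HSV);m=((gr[...,1]<45)&(gr[...,2]>130)).astype(np.uint8)*255
k=np.zeros_like(m);k[178:232,215:318]=m[178:232,215:318];k=cv2.morphologyEx(k,cv2.MORPH_OPEN,np.ones((3,3)))
c=max(cv2.findContours(k,0,2)[0],key=cv2.contourArea);hull=cv2.convexHull(c)
q=cv2.approxPolyDP(hull,5,True)[:,0];print("quad",q.tolist())
hand=np.array([[155,97],[192,290],[645,255],[628,60]])/6+[200,175]
print("hand",hand)
B=np.array([[.05,.15,0],[-.05,.15,0],[-.05,-.066,0],[.05,-.066,0]])
f=lambda v:(proj("top",B@bedR(v[0]).T+[v[1],v[2],v[3]])-hand).ravel()
o=least_squares(f,[0,.5,.06,.064]);print(o.x,o.fun)
f2=lambda v:f(np.r_[v,.064]);o=least_squares(f2,[0,.5,.06]);print(o.x,o.fun)
rt,_=cen(blob(t,(0,150,90),(8,255,255),(203,195,216,217)));print("red",rt)
rs=cen(blob(s,(0,150,90),(8,255,255),(385,165,412,190)));print(rs, tri(rt,rs[0]))
E
```

```text
yellow [416.8684 247.4079] [412 243  11  10  76] [227.5135 222.2973] [224 220   8   6  37] tri (array([ 0.444 , -0.3254,  0.0381]), np.float64(0.0007040845238941231)) z36 [ 0.4438 -0.3262  0.036 ]
board ((414.6646728515625, 246.75881958007812), (33.949623107910156, 23.320026397705078), 12.52880573272705) [[ 0.4199 -0.2705  0.008 ]
 [ 0.4874 -0.2848  0.008 ]
 [ 0.4676 -0.383   0.008 ]
 [ 0.4003 -0.3684  0.008 ]] [0.069  0.1002 0.0689] [ 0.4438 -0.3267  0.008 ]
quad [[303, 187], [304, 217], [231, 221], [227, 191]]
hand [[225.8333 191.1667]
 [232.     223.3333]
 [307.5    217.5   ]
 [304.6667 185.    ]]
[0.0956 0.5606 0.0594 0.0839] [-0.3019  0.1532  0.1236 -0.3172  0.262  -0.1819 -0.0672  0.3241]
[0.0959 0.5615 0.0625] [ 0.5141  0.4107  0.7916 -0.6646 -0.4883 -0.4484 -0.7996  0.6728]
red [210.2 209.6]
(array([401.4444, 172.6667]), array([399, 168,   6,  10,  36], dtype=int32)) (array([0.5389, 0.2524, 0.1119]), np.float64(0.001014117708664512))
```

Board: sides come out at 69 x 100 mm (given 70 x 100). The transformer top triangulates to z=38 mm with a 0.7 mm ray gap, and the board yaw is about -12°. The holder's height is still loose, so I add the scene view.

```bash
python3 - <<'E'
import cv2
s=cv2.imread("pics/scene0.png")
c=cv2.resize(s[160:235,315:415],(800,600),interpolation=cv2.INTER_CUBIC);cv2.imwrite("pics/crop2.png",c)
E
```

```text
(no output)
```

View pics/crop2.png

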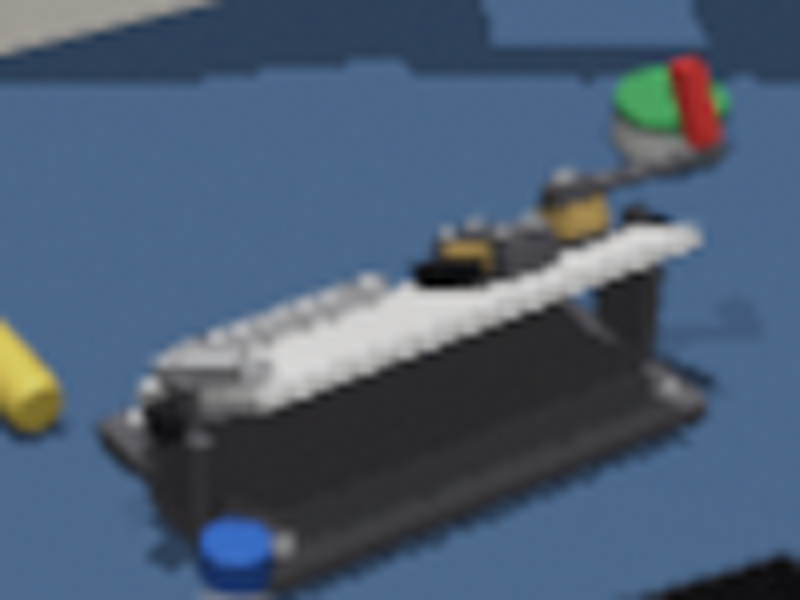

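The crop shows the plate's upper edge from scene (349,209) to (402.7,189.4), and the knob top at (401.3,168). I'll do a joint point fit over both views.

```bash
python3 - <<'E'
from h import *
np.set_printoptions(precision=4,suppress=True)
B=np.array([[.05,.15,0],[-.05,.15,0],[-.05,-.066,0],[.05,-.066,0]])
ht=np.array([[155,97],[192,290],[645,255],[628,60],[62,212],[82,172],[205,222]])/6+[200,175]
hs=np.array([[702,235],[268,400],[690,66],[702,140]])/8+[315,160]
def f(v,full=False):
    R=bedR(v[0]);T=np.array(v[1:4]);th=v[4]
    k=np.array([-np.cos(th)*.06,.129+np.sin(th)*.06,.062]);kb=k-[0,0,.034];ax=np.array([0,.129,.028])
    Pt=np.vstack([B,k,kb,ax])@R.T+T;Ps=np.vstack([B[0],B[3],k,kb])@R.T+T
    rt=proj("top",Pt)-ht;rs=proj("scene",Ps)-hs
    return (rt,rs) if full else np.r_[rt.ravel(),rs.ravel()]
o=least_squares(f,[.096,.561,.062,.064,1.6],loss="soft_l1",f_scale=.7);print(o.x);print(f(o.x,1))
g=lambda v:f(np.r_[v[:3],.064,v[3]]);o=least_squares(g,[.096,.561,.062,1.6],loss="soft_l1",f_scale=.7);print(o.x)
E
```

```text
[0.1007 0.5625 0.0654 0.062  2.0618]
(array([[-0.3845,  0.355 ],
       [ 0.0594, -0.7896],
       [-1.3927, -0.9145],
       [-1.885 ,  0.2631],
       [ 0.0829, -0.565 ],
       [-0.3192,  0.2756],
       [ 0.2529, -0.5576]]), array([[-1.3982, -0.4777],
       [-1.5857, -0.23  ],
       [-1.2484,  0.0842],
       [-0.2604,  0.6997]]))
[0.0987 0.5627 0.0647 2.0524]
```

Height now agrees with the stated 64 mm. I'll check the tight parts (ledge, rail, jaw) against the fit in the close top view.

```bash
python3 - <<'E'
from h import *
np.set_printoptions(precision=2,suppress=True)
T=np.array([.5627,.0647,.064]);R=bedR(.0987)
names=["ledgeL top","ledgeR top","ledgeL bot","ledgeR bot","railLow","railHi","jaw face lo","jaw face hi","jaw back lo","jaw back hi","cor LT","LB","RB","RT"]
P=np.array([[-35,54,10],[-35,-50,10],[-35,54,0],[-35,-50,0],[-30,-50,10],[30,-50,10],[-22,58,12],[22,58,12],[-22,66,12],[22,66,12],[50,150,0],[-50,150,0],[-50,-66,0],[50,-66,0]])/1e3
Q=(proj("top",P@R.T+T)-[200,175])
t=cv2.imread("pics/top0.png");W=cv2.resize(t[175:235,200:325],None,fx=6,fy=6,interpolation=cv2.INTER_CUBIC)
for n,q in zip(names,Q):print(n,q*6)
W=cv2.resize(t[175:235,200:320],(800,400),interpolation=cv2.INTER_CUBIC)
for q in Q: cv2.drawMarker(W,tuple(np.int32(np.round((q+.5)*800/120))),(255,0,255),cv2.MARKER_CROSS,9,1)
cv2.imwrite("pics/crop3.png",W)
E
```

```text
ledgeL top [383.7  251.89]
ledgeR top [601.35 234.79]
ledgeL bot [385.94 241.73]
ledgeR bot [601.76 224.78]
railLow [600.32 225.59]
railHi [587.57 111.98]
jaw face lo [370.88 230.67]
jaw face hi [357.07 147.65]
jaw back lo [354.03 232.  ]
jaw back hi [339.89 149.01]
cor LT [153.25  97.76]
LB [192.61 284.33]
RB [637.81 249.39]
RT [618.24  61.04]
```

View pics/crop3.png

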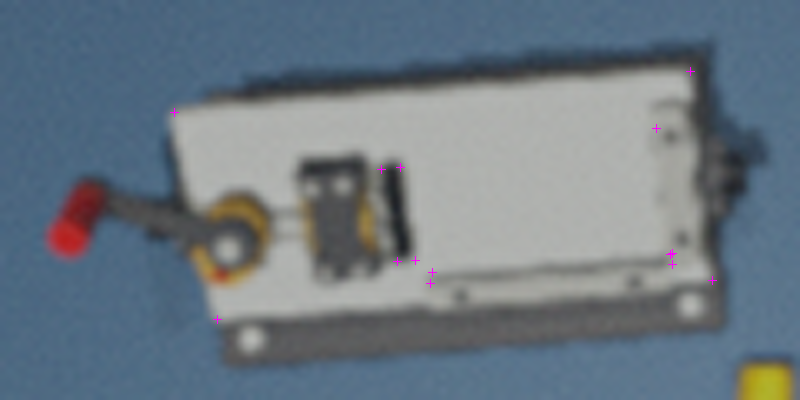

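The predicted ledge, rail and jaw points fall on the image edges within about 1.5 mm. Now the reach.

```bash
cat >> h.py <<'E'
from scipy.spatial.transform import Rotation as Ro
T=np.array([.5627,.0637,.064]);BR=bedR(.0985)
def downR(yaw):
    c,s=np.cos(yaw),np.sin(yaw);return np.c_[[-c,-s,0],[-s,c,0],[0,0,-1.]]
bedtool=BR@np.diag([-1,1,-1.])
def go(p,R):
    s=status.sense();E=np.array(s["eef_rot"])
    print("turn",Ro.from_matrix(E.T@R).as_rotvec(degrees=True).round(2),"shift",(E.T@(np.array(p)-s["eef_pos"])).round(4),"|",s["time"])
def bed(p): return T+BR@np.array(p)
def inbed():
    s=status.sense();p=BR.T@(np.array(s["eef_pos"])-T);print("t",round(s["time"],2),"bed mm",(p*1e3).round(1),"F bed",(BR.T@np.array(s["force"])).round(2),"w",s["gripper_width"],"g",s["grip_force"],"roterr",Ro.from_matrix(bedtool.T@np.array(s["eef_rot"])).as_rotvec(degrees=True).round(2))
E
python3 -c "
from h import *
go([.444,-.3265,.15],downR(np.radians(-11.8)));go([.444,-.3265,.035],downR(np.radians(-11.8)))"
```

```text
turn [-0.11 -0.02 -7.95] shift [-0.5283 -0.7066  0.1036] | 0.1
turn [-0.11 -0.02 -7.95] shift [-0.5283 -0.7064  0.2186] | 0.1
```

{"api": "servo_tool", "payload": {"deltas": [[[0, 0, -8], [-0.528, -0.7065, 0.1], 0.075], [[0, 0, -8], [-0.528, -0.7065, 0.1], 0.075], [[0, 0, -8], [-0.528, -0.7065, 0.1], 0.075], [[0, 0, -8], [-0.528, -0.7065, 0.1], 0.075], [[0, 0, -8], [-0.528, -0.7065, 0.1], 0.075], [[0, 0, -8], [-0.528, -0.7065, 0.1], 0.075], [[0, 0, -8], [-0.528, -0.7065, 0.1], 0.075], [[0, 0, -8], [-0.528, -0.7065, 0.1], 0.075], [[0, 0, -8], [-0.528, -0.7065, 0.1], 0.075], [[0, 0, -8], [-0.528, -0.7065, 0.1], 0.075], [[0, 0, -8], [-0.528, -0.7065, 0.1], 0.075], [[0, 0, -8], [-0.528, -0.7065, 0.1], 0.075], [[0, 0, -8], [-0.528, -0.7065, 0.1], 0.075], [[0, 0, -8], [-0.528, -0.7065, 0.1], 0.075], [[0, 0, -8], [-0.528, -0.7065, 0.1], 0.075], [[0, 0, -8], [-0.528, -0.7065, 0.1], 0.075], [[0, 0, -8], [-0.528, -0.7065, 0.1], 0.075], [[0, 0, -8], [-0.528, -0.7065, 0.1], 0.075], [[0, 0, -8], [-0.528, -0.7065, 0.1], 0.075], [[0, 0, -8], [-0.528, -0.7065, 0.1], 0.075]]}}

```text
time: 1.77
eef_pos: [0.428, -0.2762, 0.1585]
eef_rot: [[-0.979, 0.205, -0.001], [0.205, 0.979, 0.001], [0.001, 0.001, -1.0]]
force: [-0.0, 1.0, 0.6]
gripper_width: 0.0749
grip_force: 0.0
```

```bash
python3 -c "
from h import *
go([.444,-.3265,.06],downR(np.radians(-11.8)));go([.444,-.3265,.035],downR(np.radians(-11.8)))"
```

```text
turn [ 0.04 -0.04 -0.  ] shift [-0.026  -0.0461  0.0984] | 1.7667
turn [ 0.04 -0.04 -0.  ] shift [-0.026  -0.0461  0.1234] | 1.7667
```

{"api": "servo_tool", "payload": {"deltas": [[[0, 0, 0], [0, 0, 0], 0.075], [[0, 0, 0], [0, 0, 0], 0.075], [[0, 0, 0], [0, 0, 0], 0.075]]}}

```text
time: 2.02
eef_pos: [0.4278, -0.2736, 0.1586]
eef_rot: [[-0.979, 0.204, -0.001], [0.204, 0.979, 0.002], [0.002, 0.002, -1.0]]
force: [-0.2, 1.0, -0.1]
gripper_width: 0.075
grip_force: 0.0
```

```bash
python3 -c "
from h import *
go([.444,-.3265,.06],downR(np.radians(-11.8)));go([.444,-.3265,.035],downR(np.radians(-11.8)))"
```

```text
turn [ 0.09 -0.11  0.02] shift [-0.0269 -0.0487  0.0985] | 2.0167
turn [ 0.09 -0.11  0.02] shift [-0.0269 -0.0487  0.1235] | 2.0167
```

First level above the board, then down, then close.

{"api": "servo_tool", "payload": {"deltas": [[[0, 0, 0], [-0.027, -0.0487, 0.03], 0.06], [[0, 0, 0], [-0.027, -0.0487, 0.03], 0.06], [[0, 0, 0], [-0.027, -0.0487, 0.06], 0.06], [[0, 0, 0], [-0.027, -0.0487, 0.09], 0.06], [[0, 0, 0], [-0.027, -0.0487, 0.09], 0.06], [[0, 0, 0], [-0.027, -0.0487, 0.09], 0.06]]}}

```text
time: 2.52
eef_pos: [0.4438, -0.3248, 0.0684]
eef_rot: [[-0.979, 0.202, -0.003], [0.202, 0.979, 0.003], [0.004, 0.002, -1.0]]
force: [0.3, 0.2, 0.8]
gripper_width: 0.0599
grip_force: 0.0
```

```bash
python3 -c "
from h import *
go([.444,-.3265,.035],downR(np.radians(-11.8)))"
```

```text
turn [ 0.14 -0.2   0.14] shift [-0.0007 -0.0017  0.0334] | 2.5167
```

{"api": "servo_tool", "payload": {"deltas": [[[0, 0, 0], [-0.001, -0.002, 0.02], 0.06], [[0, 0, 0], [-0.001, -0.002, 0.033], 0.06], [[0, 0, 0], [-0.001, -0.002, 0.033], 0.06], [[0, 0, 0], [-0.001, -0.002, 0.033], 0.02], [[0, 0, 0], [-0.001, -0.002, 0.033], 0.02], [[0, 0, 0], [-0.001, -0.002, 0.033], 0.02], [[0, 0, 0], [-0.001, -0.002, 0.033], 0.02], [[0, 0, 0], [-0.001, -0.002, 0.033], 0.02], [[0, 0, 0], [-0.001, -0.002, 0.033], 0.02], [[0, 0, 0], [-0.001, -0.002, 0.033], 0.02]]}}

```text
time: 3.35
eef_pos: [0.4468, -0.3303, 0.0392]
eef_rot: [[-0.979, 0.204, 0.004], [0.204, 0.979, -0.003], [-0.004, -0.002, -1.0]]
force: [-0.2, 2.4, 7.5]
gripper_width: 0.0247
grip_force: 62.4
```

```bash
python3 -c "
from h import *
go([.444,-.3265,.16],downR(np.radians(-11.8)));go(bed([.01,.003,.13]),bedtool)"
```

```text
turn [-0.1   0.24  0.05] shift [ 0.003   0.003  -0.1208] | 3.35
turn [ -4.68 -29.54 -16.96] shift [ 0.0208  0.3952 -0.1431] | 3.35
```

{"api": "servo_tool", "payload": {"deltas": [[[0, 0, 0], [0, 0, -0.03], 0.02], [[0, 0, 0], [0, 0, -0.06], 0.02], [[0, 0, 0], [0, 0, -0.09], 0.02], [[0, 0, 0], [0, 0, -0.12], 0.02], [[0, 0, 0], [0, 0, -0.13], 0.02], [[0, 0, 0], [0, 0, -0.13], 0.02], [[0, 0, 0], [0, 0, -0.13], 0.02]]}}

```text
time: 3.93
eef_pos: [0.4451, -0.3293, 0.1658]
eef_rot: [[-0.979, 0.204, -0.0], [0.204, 0.979, 0.0], [0.0, 0.0, -1.0]]
force: [0.0, -0.1, -2.8]
gripper_width: 0.0249
grip_force: 61.3
```

```bash
python3 -c "
from h import *
print(status.sense()['force'])
go(bed([.01,.003,.13]),bedtool)"
```

```text
[ 0.00656165 -0.06883091 -2.7917111 ]
turn [ -4.54 -29.78 -17.01] shift [ 0.0197  0.3948 -0.0157] | 3.9333
```

{"api": "servo_tool", "payload": {"deltas": [[[-1.5, -10, -5.7], [0.007, 0.13, -0.02], 0.02], [[-1.5, -10, -5.7], [0.007, 0.13, -0.02], 0.02], [[-1.5, -10, -5.7], [0.007, 0.13, -0.02], 0.02], [[-3, -20, -11], [0.014, 0.26, -0.02], 0.02], [[-3, -20, -11], [0.014, 0.26, -0.02], 0.02], [[-3, -20, -11], [0.014, 0.26, -0.02], 0.02], [[-4.5, -29.8, -17], [0.02, 0.395, -0.016], 0.02], [[-4.5, -29.8, -17], [0.02, 0.395, -0.016], 0.02], [[-4.5, -29.8, -17], [0.02, 0.395, -0.016], 0.02], [[-4.5, -29.8, -17], [0.02, 0.395, -0.016], 0.02], [[-4.5, -29.8, -17], [0.02, 0.395, -0.016], 0.02], [[-4.5, -29.8, -17], [0.02, 0.395, -0.016], 0.02], [[-4.5, -29.8, -17], [0.02, 0.395, -0.016], 0.02]]}}

```text
time: 5.02
eef_pos: [0.505, 0.0611, 0.1796]
eef_rot: [[-0.864, -0.098, 0.494], [-0.086, 0.995, 0.048], [-0.496, -0.001, -0.868]]
force: [0.0, -0.3, -2.7]
gripper_width: 0.0247
grip_force: 61.3
```

```bash
python3 - <<'E'
from h import *
inbed()
t=grab_frame("top");s=grab_frame("scene")
W=np.vstack([cv2.resize(t[165:240,200:330],(520,300),interpolation=cv2.INTER_CUBIC),cv2.resize(s[135:210,300:430],(520,300),interpolation=cv2.INTER_CUBIC)])
cv2.imwrite("pics/a.png",W)
E
```

```text
t 5.02 bed mm [  7.9   3.  128.9] F bed [-1.35 -0.34 -2.37] w 0.024682278899503446 g 61.266982555389404 roterr [ 0.04  0.26 -0.03]
```

View pics/a.png

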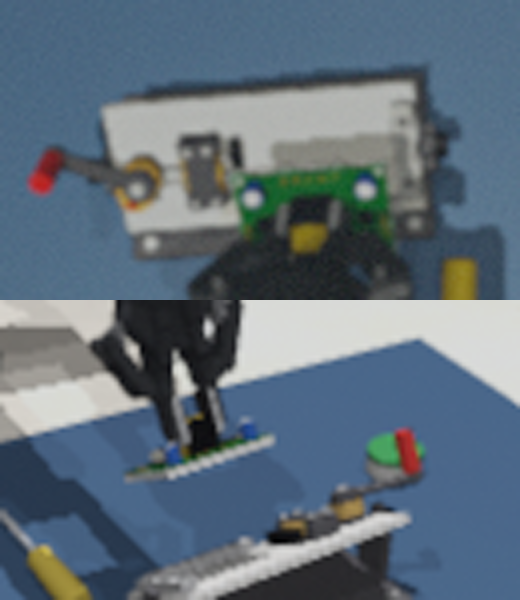

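The board hangs square and level with the bed; its far corners are at about top (259,210) and (296,207). I check where it sits in bed coordinates.

```bash
python3 - <<'E'
from h import *
np.set_printoptions(precision=1,suppress=True)
t=grab_frame("top")
g=blob(t,(40,90,40),(85,255,255),(250,195,305,235))
ys,xs=np.nonzero(g)
z=.098
def onb(uv,z):
    o,d=ray("top",uv);n=BR[:,2];k=((T+n*z-o)@n)/(d@n);return (BR.T@(o+k*d-T))*1e3
Q=np.array([onb((x,y),z) for x,y in zip(xs,ys)])
print(len(Q),"y range",np.percentile(Q[:,1],[1,3,97,99]),"x top",np.percentile(Q[:,0],[95,97,99,100]))
for lo,hi in((-40,-20),(-20,0),(0,20),(20,45)):
    q=Q[(Q[:,1]>lo)&(Q[:,1]<hi)];print(lo,q[:,0].max())
inbed()
go(bed([.006,.003,.06]),bedtool)
E
```

```text
311 y range [-44.9 -44.   46.   47.9] x top [36.6 37.3 38.  38.3]
-40 38.344602114081816
-20 38.1775690475481
0 37.56139721594535
20 38.23491098233816
t 5.17 bed mm [  9.5   1.9 130.1] F bed [-0.2  0.3 -1.5] w 0.025005419133895288 g 61.284767389297485 roterr [0.1 0.1 0.1]
turn [-0.1 -0.1 -0.1] shift [0.  0.  0.1] | 5.1667
```

Board centre is about 4 mm down-slope of the TCP, and y agrees. Lower with clearance from the ledge.

```bash
python3 -c "
from h import *
go(bed([.010,.003,.06]),bedtool)"|sed 's/  */ /g'; python3 - <<'E'
from h import *
s=status.sense();print((np.array(s["eef_rot"]).T@(bed([.010,.003,.05])-s["eef_pos"])).round(4).tolist())
E
```

```text
turn [-0.12 -0.08 -0.1 ] shift [-0.0006 0.0013 0.0701] | 5.1667
[-0.0006, 0.0013, 0.0801]
```

{"api": "servo_tool", "payload": {"deltas": [[[0, 0, 0], [-0.0005, 0.001, 0.02], 0.02], [[0, 0, 0], [-0.0005, 0.001, 0.04], 0.02], [[0, 0, 0], [-0.0005, 0.001, 0.06], 0.02], [[0, 0, 0], [-0.0005, 0.001, 0.075], 0.02], [[0, 0, 0], [-0.0005, 0.001, 0.08], 0.02], [[0, 0, 0], [-0.0005, 0.001, 0.08], 0.02], [[0, 0, 0], [-0.0005, 0.001, 0.08], 0.02]]}}

```text
time: 5.75
eef_pos: [0.5465, 0.0654, 0.1136]
eef_rot: [[-0.862, -0.097, 0.498], [-0.084, 0.995, 0.048], [-0.5, -0.001, -0.866]]
force: [0.2, -0.0, -1.7]
gripper_width: 0.0247
grip_force: 61.3
```

```bash
python3 -c "
from h import *
inbed()"
```

```text
t 5.75 bed mm [10.9  3.3 50.9] F bed [-0.67 -0.06 -1.55] w 0.024709637007099775 g 61.33237838745117 roterr [ 0.09 -0.01  0.05]
```

{"api": "servo_tool", "payload": {"deltas": [[[0, 0, 0], [0, 0, 0.004], 0.02], [[0, 0, 0], [0, 0, 0.007], 0.02], [[0, 0, 0], [0, 0, 0.009], 0.02], [[0, 0, 0], [0, 0, 0.009], 0.02], [[0, 0, 0], [0, 0, 0.009], 0.02]]}}

```text
time: 6.17
eef_pos: [0.5508, 0.0667, 0.1057]
eef_rot: [[-0.862, -0.098, 0.498], [-0.086, 0.995, 0.048], [-0.5, -0.001, -0.866]]
force: [0.1, 0.4, -1.3]
gripper_width: 0.0247
grip_force: 61.3
```

```bash
python3 -c "
from h import *
inbed()"
```

```text
t 6.17 bed mm [10.9  4.2 41.9] F bed [-0.57  0.44 -1.21] w 0.02466772094809716 g 61.319425106048584 roterr [ 0.05 -0.03 -0.02]
```

{"api": "servo_tool", "payload": {"deltas": [[[0, 0, 0], [0, 0, 0.001], 0.02], [[0, 0, 0], [0, 0, 0.002], 0.02], [[0, 0, 0], [0, 0, 0.003], 0.02], [[0, 0, 0], [0, 0, 0.003], 0.02], [[0, 0, 0], [0, 0, 0.003], 0.02]]}}

```text
time: 6.58
eef_pos: [0.5516, 0.0668, 0.105]
eef_rot: [[-0.862, -0.099, 0.497], [-0.086, 0.995, 0.048], [-0.5, -0.001, -0.866]]
force: [-16.7, -1.4, 14.4]
gripper_width: 0.0246
grip_force: 64.2
```

```bash
python3 -c "
from h import *
inbed()"
```

```text
t 6.58 bed mm [11.2  4.2 40.9] F bed [-7.32  0.24 20.81] w 0.02460749268451287 g 64.22910690307617 roterr [ 0.06  0.01 -0.06]
```

Contact with the bed is at the expected height. I ease off the pressure and slide down-slope to the ledge.

{"api": "servo_tool", "payload": {"deltas": [[[0, 0, 0], [0, 0, -0.002], 0.02], [[0, 0, 0], [0, 0, -0.002], 0.02], [[0, 0, 0], [0.002, 0, -0.002], 0.02], [[0, 0, 0], [0.004, 0, -0.002], 0.02], [[0, 0, 0], [0.004, 0, -0.002], 0.02]]}}

```text
time: 7.0
eef_pos: [0.5483, 0.0664, 0.1032]
eef_rot: [[-0.861, -0.098, 0.499], [-0.085, 0.995, 0.048], [-0.502, -0.001, -0.865]]
force: [-0.4, -0.1, 0.2]
gripper_width: 0.0243
grip_force: 61.7
```

```bash
python3 -c "
from h import *
inbed()"
```

```text
t 7.0 bed mm [ 7.5  4.1 41. ] F bed [-0.25 -0.06  0.35] w 0.02432932449010305 g 61.67540431022644 roterr [ 0.06 -0.12 -0.02]
```

{"api": "servo_tool", "payload": {"deltas": [[[0, 0, 0], [0.001, 0, 0], 0.02], [[0, 0, 0], [0.002, 0, 0], 0.02], [[0, 0, 0], [0.003, 0, 0], 0.02], [[0, 0, 0], [0.003, 0, 0], 0.02]]}}

```text
time: 7.33
eef_pos: [0.5456, 0.0661, 0.1017]
eef_rot: [[-0.861, -0.098, 0.499], [-0.085, 0.995, 0.048], [-0.501, -0.001, -0.865]]
force: [0.4, 0.5, 2.0]
gripper_width: 0.0246
grip_force: 61.8
```

```bash
python3 -c "
from h import *
inbed()"
```

```text
t 7.33 bed mm [ 4.3  4.  41. ] F bed [1.4  0.5  1.46] w 0.024585549156961924 g 61.77838325500488 roterr [ 0.06 -0.09 -0.02]
```

{"api": "servo_tool", "payload": {"deltas": [[[0, 0, 0], [0.001, 0, 0], 0.02], [[0, 0, 0], [0.002, 0, 0], 0.02], [[0, 0, 0], [0.003, 0, 0], 0.02], [[0, 0, 0], [0.003, 0, 0], 0.02]]}}

```text
time: 7.67
eef_pos: [0.5443, 0.066, 0.1012]
eef_rot: [[-0.859, -0.098, 0.502], [-0.085, 0.995, 0.049], [-0.504, -0.001, -0.863]]
force: [5.5, 1.3, 0.4]
gripper_width: 0.0245
grip_force: 61.1
```

```bash
python3 -c "
from h import *
inbed()"
```

```text
t 7.67 bed mm [ 2.9  4.1 41.3] F bed [ 5.08  0.77 -2.42] w 0.02451337454591566 g 61.105531454086304 roterr [ 0.06 -0.3  -0.02]
```

It rests against the ledge (5 N, TCP offset as predicted). Lower 1 mm, release, back out.

{"api": "servo_tool", "payload": {"deltas": [[[0, 0, 0], [0, 0, 0.001], 0.02], [[0, 0, 0], [0, 0, 0.001], 0.02], [[0, 0, 0], [0, 0, 0.001], 0.045], [[0, 0, 0], [0, 0, 0.001], 0.045], [[0, 0, 0], [0, 0, 0.001], 0.045], [[0, 0, 0], [0, 0, 0.001], 0.045], [[0, 0, 0], [0, 0, -0.02], 0.045], [[0, 0, 0], [0, 0, -0.05], 0.045], [[0, 0, 0], [0, 0, -0.09], 0.045], [[0, 0, 0], [0, 0, -0.11], 0.045], [[0, 0, 0], [0.03, 0, -0.13], 0.045], [[0, 0, 0], [0.1, 0, -0.13], 0.045], [[0, 0, 0], [0.1, 0, -0.13], 0.045], [[0, 0, 0], [0.1, 0, -0.13], 0.045], [[0, 0, 0], [0.1, 0, -0.13], 0.045]]}}

```text
time: 8.92
eef_pos: [0.3904, 0.051, 0.1604]
eef_rot: [[-0.862, -0.098, 0.497], [-0.085, 0.995, 0.048], [-0.499, -0.001, -0.867]]
force: [0.3, -0.2, 0.3]
gripper_width: 0.0451
grip_force: 0.0
```

```bash
python3 - <<'E'
from h import *
inbed()
t=grab_frame("top");s=grab_frame("scene");cv2.imwrite("pics/top1.png",t);cv2.imwrite("pics/scene1.png",s)
W=np.vstack([cv2.resize(t[175:235,200:330],(650,300),interpolation=cv2.INTER_CUBIC),cv2.resize(s[155:215,310:440],(650,300),interpolation=cv2.INTER_CUBIC)])
cv2.imwrite("pics/b.png",W)
E
```

```text
t 8.92 bed mm [-101.4    4.3  169.8] F bed [ 0.35 -0.25  0.15] w 0.04507747925851498 g 0.0 roterr [0.05 0.07 0.03]
```

View pics/b.png

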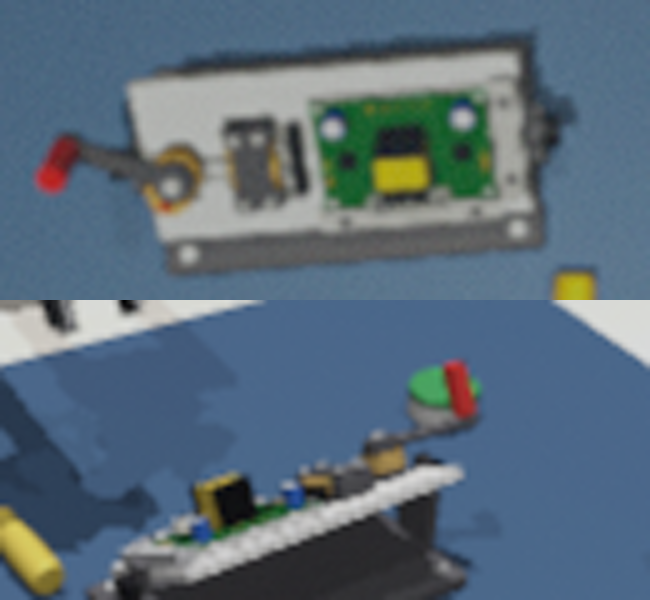

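The board lies flat in the holder, square against the ledge and close to the rail, with the jaw open. Next the lever: locate the knob top and check joint 6 room.

```bash
cat >> h.py <<'E'
def onb(n,uv,z):
    o,d=ray(n,uv);q=BR[:,2];k=((T+q*z-o)@q)/(d@q);return (BR.T@(o+k*d-T))*1e3
def camtool(a): # tool y = bed y turned by a (deg) about bed z
    return BR@Ro.from_euler("z",a,degrees=True).as_matrix()@np.diag([-1,1,-1.])
def knob(th,z=.055,r=.06): return bed([-r*np.cos(th),.129+r*np.sin(th),z])
E
python3 - <<'E'
from h import *
np.set_printoptions(precision=3,suppress=True)
print(status.sense()["joint_pos"])
t=cv2.imread("pics/top1.png")
m=blob(t,(0,140,70),(9,255,255),(203,195,222,217))|blob(t,(172,140,70),(180,255,255),(203,195,222,217))
ys,xs=np.nonzero(m);print(list(zip(xs,ys,t[ys,xs,2])))
for uv in((210.3,210.3),(209.5,210),(211,210)):
    k=onb("top",uv,.062);print(uv,k,"r",np.hypot(k[0],k[1]-129),"th",np.arctan2(k[1]-129,-k[0]))
E
```

```text
[-0.084 -0.629  2.179  0.103  1.074 -1.779]
[(np.int64(212), np.int64(203), np.uint8(111)), (np.int64(213), np.int64(203), np.uint8(105)), (np.int64(211), np.int64(204), np.uint8(116)), (np.int64(212), np.int64(204), np.uint8(117)), (np.int64(213), np.int64(204), np.uint8(113)), (np.int64(214), np.int64(204), np.uint8(101)), (np.int64(210), np.int64(205), np.uint8(116)), (np.int64(211), np.int64(205), np.uint8(120)), (np.int64(212), np.int64(205), np.uint8(118)), (np.int64(213), np.int64(205), np.uint8(108)), (np.int64(214), np.int64(205), np.uint8(93)), (np.int64(210), np.int64(206), np.uint8(119)), (np.int64(211), np.int64(206), np.uint8(113)), (np.int64(212), np.int64(206), np.uint8(108)), (np.int64(213), np.int64(206), np.uint8(98)), (np.int64(214), np.int64(206), np.uint8(81)), (np.int64(209), np.int64(207), np.uint8(128)), (np.int64(210), np.int64(207), np.uint8(125)), (np.int64(211), np.int64(207), np.uint8(117)), (np.int64(212), np.int64(207), np.uint8(101)), (np.int64(213), np.int64(207), np.uint8(90)), (np.int64(209), np.int64(208), np.uint8(153)), (np.int64(210), np.int64(
[... 502 characters left out ...]
211), np.int64(210), np.uint8(177)), (np.int64(212), np.int64(210), np.uint8(154)), (np.int64(208), np.int64(211), np.uint8(177)), (np.int64(209), np.int64(211), np.uint8(181)), (np.int64(210), np.int64(211), np.uint8(183)), (np.int64(211), np.int64(211), np.uint8(181)), (np.int64(212), np.int64(211), np.uint8(158)), (np.int64(209), np.int64(212), np.uint8(172)), (np.int64(210), np.int64(212), np.uint8(177)), (np.int64(211), np.int64(212), np.uint8(171))]
(210.3, 210.3) [ 26.163 183.739  62.   ] r 60.67049849026533 th 2.0166511888890035
(209.5, 210) [ 27.239 185.648  62.   ] r 62.85717380102504 th 2.019007518313203
(211, 210) [ 26.89  181.718  62.   ] r 59.18029758065623 th 2.042468402931207
```

Knob is at bed (26,183): radius 60.7 mm against 60, cam angle about 2.03. Joint 6 has room to turn with the lever. Approach above the knob.

```bash
python3 -c "
from h import *
go(knob(2.03,.12,.0605),camtool(-116))"
```

```text
turn [  0.12   0.18 116.01] shift [-0.1243  0.1793  0.0514] | 9.0167
```

{"api": "servo_tool", "payload": {"deltas": [[[0, 0, 30], [-0.03, 0.045, 0.01], 0.045], [[0, 0, 30], [-0.03, 0.045, 0.01], 0.045], [[0, 0, 30], [-0.03, 0.045, 0.01], 0.045], [[0, 0, 30], [-0.03, 0.045, 0.01], 0.045], [[0, 0, 60], [-0.06, 0.09, 0.02], 0.045], [[0, 0, 60], [-0.06, 0.09, 0.02], 0.045], [[0, 0, 60], [-0.06, 0.09, 0.02], 0.045], [[0, 0, 60], [-0.06, 0.09, 0.02], 0.04], [[0, 0, 90], [-0.095, 0.135, 0.035], 0.04], [[0, 0, 90], [-0.095, 0.135, 0.035], 0.04], [[0, 0, 90], [-0.095, 0.135, 0.035], 0.04], [[0, 0, 90], [-0.095, 0.135, 0.035], 0.04], [[0, 0, 116], [-0.1245, 0.1795, 0.0515], 0.04], [[0, 0, 116], [-0.1245, 0.1795, 0.0515], 0.04], [[0, 0, 116], [-0.1245, 0.1795, 0.0515], 0.04], [[0, 0, 116], [-0.1245, 0.1795, 0.0515], 0.04], [[0, 0, 116], [-0.1245, 0.1795, 0.0515], 0.04], [[0, 0, 116], [-0.1245, 0.1795, 0.0515], 0.04], [[0, 0, 116], [-0.1245, 0.1795, 0.0515], 0.04]]}}

```text
time: 10.6
eef_pos: [0.5089, 0.244, 0.1805]
eef_rot: [[0.289, 0.817, 0.499], [0.932, -0.36, 0.049], [0.22, 0.451, -0.865]]
force: [-0.8, 0.4, 0.4]
gripper_width: 0.0401
grip_force: 0.0
```

```bash
python3 - <<'E'
from h import *
inbed();print(status.sense()["joint_pos"])
go(knob(2.03,.055,.0605),camtool(-116))
t=grab_frame("top");s=grab_frame("scene")
W=np.vstack([cv2.resize(t[175:235,190:290],(500,300),interpolation=cv2.INTER_CUBIC),cv2.resize(s[130:190,350:450],(500,300),interpolation=cv2.INTER_CUBIC)])
cv2.imwrite("pics/c.png",W)
E
```

```text
t 10.6 bed mm [ 27.2 184.7 118.8] F bed [-0.47  0.45  0.75] w 0.040103695341467197 g 0.0 roterr [-8.0000e-02 -6.0000e-02  1.1602e+02]
[ 0.43590022 -0.14475231  1.82443019 -0.20250954  0.97132146  0.86413385]
turn [ 0.08 -0.03 -0.02] shift [-0.0016  0.0002  0.0638] | 10.6
```

View pics/c.png

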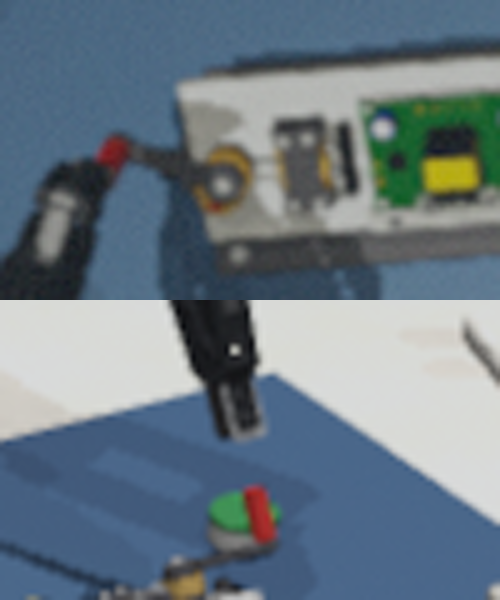

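The fingers line up with the knob post's axis in both views (scene crop: post at (255,490), fingers at (243,430)). Descend around it.

{"api": "servo_tool", "payload": {"deltas": [[[0, 0, 0], [-0.0015, 0, 0.02], 0.04], [[0, 0, 0], [-0.0015, 0, 0.04], 0.04], [[0, 0, 0], [-0.0015, 0, 0.055], 0.04], [[0, 0, 0], [-0.0015, 0, 0.063], 0.04], [[0, 0, 0], [-0.0015, 0, 0.063], 0.04], [[0, 0, 0], [-0.0015, 0, 0.063], 0.04], [[0, 0, 0], [-0.0015, 0, 0.063], 0.019], [[0, 0, 0], [-0.0015, 0, 0.063], 0.019], [[0, 0, 0], [-0.0015, 0, 0.063], 0.019], [[0, 0, 0], [-0.0015, 0, 0.063], 0.019]]}}

```text
time: 11.53
eef_pos: [0.5382, 0.2447, 0.126]
eef_rot: [[0.289, 0.817, 0.499], [0.932, -0.359, 0.049], [0.22, 0.451, -0.865]]
force: [-0.8, 0.2, 0.2]
gripper_width: 0.0191
grip_force: 0.1
```

```bash
python3 - <<'E'
from h import *
inbed()
s=status.sense();E=np.array(s["eef_rot"]);p=np.array(s["eef_pos"])
pb=BR.T@(p-T);th0=np.arctan2(pb[1]-.129,-pb[0]);print(np.degrees(th0),np.hypot(pb[0],pb[1]-.129))
for d in range(110,-1,-10):
    print(d,(E.T@(knob(np.radians(d),.056)-p)).round(4), Ro.from_matrix(E.T@camtool(-d)).as_rotvec(degrees=True).round(1))
E
```

```text
t 11.53 bed mm [ 25.3 182.5  56.9] F bed [-0.52  0.31  0.59] w 0.019120691667192595 g 0.06432877387851477 roterr [-1.0000e-01 -9.0000e-02  1.1598e+02]
115.30912947713281 0.059207557579979045
110 [ 0.0005 -0.0056  0.0009] [ 0.1 -0.  -6. ]
100 [-0.0015 -0.0158  0.0009] [  0.1  -0.  -16. ]
90 [-0.0053 -0.0256  0.0009] [  0.1  -0.  -26. ]
80 [-0.0106 -0.0346  0.0009] [  0.1   0.  -36. ]
70 [-0.0175 -0.0425  0.0009] [  0.1   0.  -46. ]
60 [-0.0256 -0.049   0.0008] [  0.1   0.  -56. ]
50 [-0.0348 -0.0541  0.0008] [  0.1   0.  -66. ]
40 [-0.0447 -0.0575  0.0008] [  0.1   0.  -76. ]
30 [-0.055  -0.0592  0.0008] [  0.1   0.1 -86. ]
20 [-0.0655 -0.059   0.0008] [  0.1   0.1 -96. ]
10 [-0.0757 -0.057   0.0008] [ 1.00e-01  1.00e-01 -1.06e+02]
0 [-0.0855 -0.0532  0.0008] [ 1.00e-01  1.00e-01 -1.16e+02]
```

Sweep along the arc from 116° to 40° in 5° rows.

{"api": "servo_tool", "payload": {"deltas": [[[0, 0, -6], [0.0005, -0.0055, 0], 0.019], [[0, 0, -11], [-0.0005, -0.0107, 0], 0.019], [[0, 0, -16], [-0.0015, -0.0158, 0], 0.019], [[0, 0, -21], [-0.0033, -0.0208, 0], 0.019], [[0, 0, -26], [-0.0053, -0.0256, 0], 0.019], [[0, 0, -31], [-0.0078, -0.0302, 0], 0.019], [[0, 0, -36], [-0.0106, -0.0346, 0], 0.019], [[0, 0, -41], [-0.0139, -0.0387, 0], 0.019], [[0, 0, -46], [-0.0175, -0.0425, 0], 0.019], [[0, 0, -51], [-0.0214, -0.0459, 0], 0.019], [[0, 0, -56], [-0.0256, -0.049, 0], 0.019], [[0, 0, -61], [-0.0301, -0.0517, 0], 0.019], [[0, 0, -66], [-0.0348, -0.0541, 0], 0.019], [[0, 0, -71], [-0.0397, -0.056, 0], 0.019], [[0, 0, -76], [-0.0447, -0.0575, 0], 0.019], [[0, 0, -76], [-0.0447, -0.0575, 0], 0.019], [[0, 0, -76], [-0.0447, -0.0575, 0], 0.019]]}}

```text
time: 12.95
eef_pos: [0.4817, 0.2281, 0.0936]
eef_rot: [[-0.72, 0.472, 0.508], [0.576, 0.815, 0.06], [-0.386, 0.336, -0.859]]
force: [9.6, 15.6, -6.4]
gripper_width: 0.019
grip_force: 7.8
```

```bash
python3 - <<'E'
from h import *
inbed()
s=status.sense();E=np.array(s["eef_rot"]);p=np.array(s["eef_pos"])
pb=BR.T@(p-T);th0=np.arctan2(pb[1]-.129,-pb[0]);print(np.degrees(th0),np.hypot(pb[0],pb[1]-.129),"F tool",(E.T@np.array(s["force"])).round(1))
for d in (30,20,10,5,0,-2,-4):
    print(d,(E.T@(knob(np.radians(d),.056)-p)).round(4), Ro.from_matrix(E.T@camtool(-d)).as_rotvec(degrees=True).round(1))
E
```

```text
t 12.95 bed mm [-41.  171.6  57.8] F bed [  6.43  14.55 -11.06] w 0.019047866934462702 g 7.83365786075592 roterr [-0.79 -0.54 40.12]
46.11441249435418 0.05912439925034742 F tool [ 4.5 15.1 11.3]
30 [ 0.0003 -0.0167  0.0016] [  0.9   0.3 -10.1]
20 [-0.0025 -0.0268  0.0014] [  0.9   0.4 -20.1]
10 [-0.0069 -0.0363  0.0013] [  0.8   0.5 -30.1]
5 [-0.0097 -0.0407  0.0012] [  0.8   0.5 -35.1]
0 [-0.0129 -0.0449  0.0012] [  0.8   0.5 -40.1]
-2 [-0.0143 -0.0464  0.0012] [  0.8   0.6 -42.1]
-4 [-0.0157 -0.048   0.0011] [  0.8   0.6 -44.1]
```

The lever follows, with the arm giving way about 6 mm at 15 N. Continue to a commanded 5°.

{"api": "servo_tool", "payload": {"deltas": [[[0, 0, -5], [-0.0002, -0.0052, 0], 0.019], [[0, 0, -10], [-0.0009, -0.0104, 0], 0.019], [[0, 0, -15], [-0.002, -0.0155, 0], 0.019], [[0, 0, -20], [-0.0036, -0.0205, 0], 0.019], [[0, 0, -25], [-0.0056, -0.0254, 0], 0.019], [[0, 0, -30], [-0.008, -0.03, 0], 0.019], [[0, 0, -35], [-0.0108, -0.0344, 0], 0.019], [[0, 0, -35], [-0.0108, -0.0344, 0], 0.019], [[0, 0, -35], [-0.0108, -0.0344, 0], 0.019], [[0, 0, -35], [-0.0108, -0.0344, 0], 0.019]]}}

```text
time: 13.78
eef_pos: [0.4694, 0.1888, 0.0824]
eef_rot: [[-0.867, -0.021, 0.498], [0.003, 0.999, 0.048], [-0.498, 0.043, -0.866]]
force: [-0.2, -1.4, 0.8]
gripper_width: 0.0191
grip_force: 0.0
```

```bash
cat > st.py <<'E'
from h import *
inbed()
s=status.sense();E=np.array(s["eef_rot"]);p=np.array(s["eef_pos"])
pb=BR.T@(p-T);th0=np.arctan2(pb[1]-.129,-pb[0]);print(np.degrees(th0),np.hypot(pb[0],pb[1]-.129),"F tool",(E.T@np.array(s["force"])).round(1))
E
python3 st.py
```

```text
t 13.78 bed mm [-60.6 133.6  56.2] F bed [ 0.13 -1.35  0.81] w 0.019108016575405277 g 0.0 roterr [ 0.09 -0.02  5.09]
4.381420580797999 0.06078325837701114 F tool [-0.2 -1.3 -0.8]
```

{"api": "servo_tool", "payload": {"deltas": [[[0, 0, -3], [-0.0001, -0.002, 0], 0.019], [[0, 0, -5], [-0.0002, -0.004, 0], 0.018], [[0, 0, -5], [-0.0002, -0.0045, 0], 0.017], [[0, 0, -5], [-0.0002, -0.0045, 0], 0.017], [[0, 0, -5], [-0.0002, -0.0045, 0], 0.017], [[0, 0, -5], [-0.0002, -0.0045, 0], 0.017]]}}

```text
time: 14.28
eef_pos: [0.4697, 0.1843, 0.0821]
eef_rot: [[-0.862, -0.097, 0.498], [-0.084, 0.995, 0.048], [-0.5, -0.001, -0.866]]
force: [-0.3, 0.2, 0.1]
gripper_width: 0.0165
grip_force: 0.0
```

```bash
python3 st.py
```

```text
t 14.28 bed mm [-60.8 129.2  56. ] F bed [-0.16  0.19  0.23] w 0.01651384297199467 g 0.0 roterr [ 0.08 -0.01  0.04]
0.18057001653503402 0.06079982497739929 F tool [ 0.2  0.2 -0.2]
```

Open and back off along the knob axis, then check with both views.

{"api": "servo_tool", "payload": {"deltas": [[[0, 0, 0], [0, 0, 0], 0.035], [[0, 0, 0], [0, 0, 0], 0.035], [[0, 0, 0], [0, 0, 0], 0.035], [[0, 0, 0], [0, 0, -0.02], 0.035], [[0, 0, 0], [0, 0, -0.05], 0.035], [[0, 0, 0], [0, 0, -0.08], 0.035], [[0, 0, 0], [0.03, 0, -0.11], 0.035], [[0, 0, 0], [0.1, 0.03, -0.13], 0.035], [[0, 0, 0], [0.1, 0.05, -0.13], 0.035], [[0, 0, 0], [0.1, 0.05, -0.13], 0.035], [[0, 0, 0], [0.1, 0.05, -0.13], 0.035]]}}

```text
time: 15.2
eef_pos: [0.3114, 0.2217, 0.1443]
eef_rot: [[-0.861, -0.106, 0.497], [-0.092, 0.994, 0.053], [-0.5, -0.001, -0.866]]
force: [-0.2, 0.4, -0.3]
gripper_width: 0.0352
grip_force: 0.0
```

```bash
python3 - <<'E'
from h import *
inbed()
t=grab_frame("top");s=grab_frame("scene");cv2.imwrite("pics/top2.png",t);cv2.imwrite("pics/scene2.png",s)
W=np.vstack([cv2.resize(t[175:240,205:320],(620,350),interpolation=cv2.INTER_CUBIC),cv2.resize(s[165:210,325:440],(620,243),interpolation=cv2.INTER_CUBIC)])
cv2.imwrite("pics/d.png",W)
# hub and knob base in bed frame; red top
m=blob(t,(0,140,70),(9,255,255),(215,200,245,245));ys,xs=np.nonzero(m);print(list(zip(xs.tolist(),ys.tolist(),t[ys,xs,2].tolist())))
E
```

```text
t 15.2 bed mm [-163.   182.   186.8] F bed [-0.28  0.43 -0.18] w 0.03524410166983437 g 0.0 roterr [-0.19 -0.02 -0.39]
[(242, 209, 156), (238, 233, 116), (237, 234, 157), (238, 234, 138), (236, 235, 174), (237, 235, 178), (236, 236, 183), (237, 236, 180), (238, 236, 176), (237, 237, 181), (238, 237, 177)]
```

View pics/d.png

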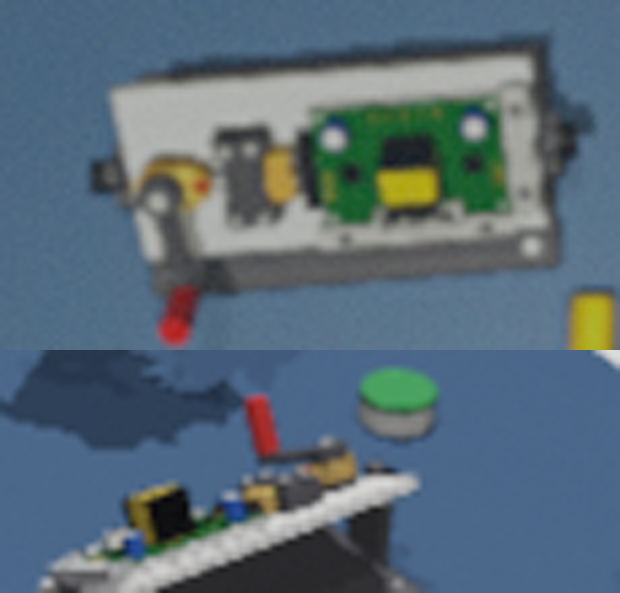

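The jaw now touches the board, the board sits at the rail, and the lever points down the slope: knob top at about top (237,236), red dot at (242,209) facing the follower. Numeric check of the angle:

```bash
python3 - <<'E'
from h import *
np.set_printoptions(precision=1,suppress=True)
t=cv2.imread("pics/top2.png");t1=cv2.imread("pics/top1.png")
def w(im,box,th):
    x0,y0,x1,y1=box;c=im[y0:y1,x0:x1].astype(float);v=np.clip(c[...,2]-c[...,1]-th,0,None);Y,X=np.mgrid[y0:y1,x0:x1];return np.array([(X*v).sum(),(Y*v).sum()])/v.sum()
k=w(t,(230,233,244,243),90);print("knob",k,onb("top",k,.062))
k1=w(t1,(203,208,220,216),90);print("knob before",k1,onb("top",k1,.062))
d=w(t,(238,204,247,214),60);print("dot",d,onb("top",d,.018))
b=onb("top",(239.5,231),.030);print("knob base",b)
print("predict th=0 knob",proj("top",bed([-.06,.129,.062])),"+5deg",proj("top",bed([-.0598,.1342,.062])),"axis z28",proj("top",bed([0,.129,.028])))
# board edges
g=blob(t,(40,90,40),(85,255,255),(255,185,305,222));ys,xs=np.nonzero(g);Q=np.array([onb("top",(x,y),.008) for x,y in zip(xs,ys)])
print("board x",np.percentile(Q[:,0],[1,99]),"y",np.percentile(Q[:,1],[1,99]))
E
```

```text
knob [236.8 235.9] [-59.1 128.1  62. ]
knob before [209.8 210.2] [ 26.7 184.9  62. ]
dot [241.8 209. ] [  0.2 111.1  18. ]
knob base [-63.1 126.7  30. ]
predict th=0 knob [[236.5 236.2]] +5deg [[234.6 236.2]] axis z28 [[234.8 211.3]]
board x [-31.1  31.1] y [-43.8  52.3]
```

The cam angle is within about 1° of zero. Next, whether the jaw really moved the board to the rail: compare with the picture before clamping.

```bash
python3 - <<'E'
from h import *
np.set_printoptions(precision=1,suppress=True)
for f in("top0","top1","top2"):
    t=cv2.imread(f"pics/{f}.png")
    g=blob(t,(40,90,40),(85,255,255),(255,185,305,222));ys,xs=np.nonzero(g)
    if len(xs)>50:
        Q=np.array([onb("top",(x,y),.008) for x,y in zip(xs,ys)]);print(f,"board y",np.percentile(Q[:,1],[0,1,50,99,100]),Q.mean(0))
    y=blob(t,(22,110,90),(35,255,255),(265,195,295,218))
    if y.any(): print("yellow",onb("top",cen(y)[0],.036))
W=np.vstack([cv2.resize(cv2.imread(f"pics/{f}.png")[185:220,250:312],(620,350),interpolation=cv2.INTER_CUBIC)[:290] for f in("top1","top2")])
cv2.imwrite("pics/e.png",W)
E
```

```text
top1 board y [-43.6 -42.6  -1.   48.8  49.8] [2.7 2.5 8. ]
yellow [-0.8  3.2 36. ]
top2 board y [-44.6 -43.8   3.9  52.3  53.5] [2.2 3.8 8. ]
yellow [-0.6  2.5 36. ]
```

View pics/e.png

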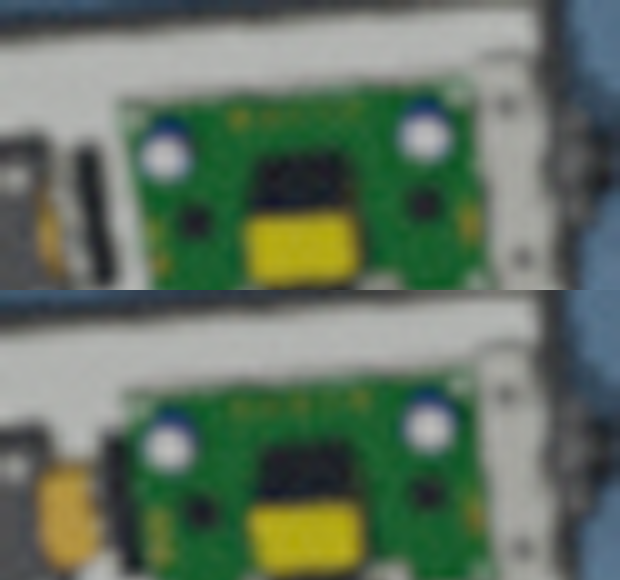

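The board sits against the rail with the jaw on it. But home measures about 2.5 mm left of my bed estimate. That shift, the circle through the two knob positions and the hub pixel all put the cam at about -0.05 rad, so I go back and nudge the knob about 2.8 mm.

```bash
python3 -c "
from h import *
go(bed([-.0605,.1292,.11]),bedtool);go(bed([-.0605,.1292,.0565]),bedtool)"
```

```text
turn [-0.    0.08  0.11] shift [-0.0999 -0.051   0.0765] | 15.3
turn [-0.    0.08  0.11] shift [-0.0998 -0.051   0.13  ] | 15.3
```

{"api": "servo_tool", "payload": {"deltas": [[[0, 0, 0], [-0.035, -0.02, 0], 0.035], [[0, 0, 0], [-0.07, -0.04, 0.02], 0.035], [[0, 0, 0], [-0.1, -0.051, 0.04], 0.035], [[0, 0, 0], [-0.1, -0.051, 0.06], 0.035], [[0, 0, 0], [-0.1, -0.051, 0.06], 0.035], [[0, 0, 0], [-0.1, -0.051, 0.06], 0.035]]}}

```text
time: 15.8
eef_pos: [0.4358, 0.1777, 0.1413]
eef_rot: [[-0.864, -0.093, 0.495], [-0.081, 0.996, 0.044], [-0.497, -0.002, -0.868]]
force: [-0.3, 0.5, -0.2]
gripper_width: 0.0348
grip_force: 0.0
```

```bash
python3 -c "
from h import *
inbed();go(bed([-.0605,.1292,.0565]),bedtool)"
```

```text
t 15.8 bed mm [-61.  125.9 124.5] F bed [-0.27  0.56 -0.05] w 0.03483269024711 g 0.0 roterr [0.27 0.2  0.22]
turn [-0.27 -0.2  -0.22] shift [-0.0008  0.0036  0.068 ] | 15.8
```

{"api": "servo_tool", "payload": {"deltas": [[[-0.2, -0.2, -0.2], [-0.0006, 0.003, 0], 0.035], [[-0.2, -0.2, -0.2], [-0.0006, 0.003, 0.02], 0.035], [[-0.2, -0.2, -0.2], [-0.0006, 0.003, 0.045], 0.035], [[-0.2, -0.2, -0.2], [-0.0006, 0.003, 0.067], 0.035], [[-0.2, -0.2, -0.2], [-0.0006, 0.003, 0.067], 0.035], [[-0.2, -0.2, -0.2], [-0.0006, 0.003, 0.067], 0.035], [[-0.2, -0.2, -0.2], [-0.0006, 0.003, 0.067], 0.035]]}}

```text
time: 16.38
eef_pos: [0.4688, 0.187, 0.0868]
eef_rot: [[-0.858, -0.104, 0.503], [-0.089, 0.995, 0.053], [-0.505, 0.001, -0.863]]
force: [0.3, -0.8, 0.7]
gripper_width: 0.0354
grip_force: 0.0
```

```bash
python3 st.py
```

```text
t 16.38 bed mm [-59.  132.   60.4] F bed [ 0.59 -0.81  0.51] w 0.03538213506912837 g 0.0 roterr [-0.2  -0.36 -0.24]
2.887717106073438 0.059083385700723495 F tool [-0.6 -0.8 -0.5]
```

{"api": "servo_tool", "payload": {"deltas": [[[0, 0, 0], [0, 0, 0.003], 0.03], [[0, 0, 0], [0, 0, 0.003], 0.025], [[0, 0, 0], [0, 0, 0.003], 0.021], [[0, 0, 0], [0, 0, 0.003], 0.017], [[0, 0, 0], [0, 0, 0.003], 0.017], [[0, 0, 0], [0, 0, 0.003], 0.017], [[0, 0, 0], [0, 0, 0.003], 0.017]]}}

```text
time: 16.97
eef_pos: [0.4701, 0.1868, 0.0827]
eef_rot: [[-0.859, -0.103, 0.501], [-0.089, 0.995, 0.052], [-0.504, 0.001, -0.864]]
force: [0.1, 0.3, -0.1]
gripper_width: 0.017
grip_force: 0.0
```

```bash
python3 st.py
```

```text
t 16.97 bed mm [-60.  131.6  56.2] F bed [ 0.04  0.29 -0.18] w 0.0169564956003923 g 0.0 roterr [-0.17 -0.24 -0.21]
2.5011877059218923 0.060029201671986485 F tool [-0.   0.3  0.2]
```

The knob is now caged 2.4 mm further left with no load. Release, retreat and verify.

{"api": "servo_tool", "payload": {"deltas": [[[0, 0, 0], [0, 0, 0], 0.035], [[0, 0, 0], [0, 0, 0], 0.035], [[0, 0, 0], [0, 0, 0], 0.035], [[0, 0, 0], [0, 0, -0.02], 0.035], [[0, 0, 0], [0, 0, -0.05], 0.035], [[0, 0, 0], [0, 0, -0.08], 0.035], [[0, 0, 0], [0.03, 0, -0.11], 0.035], [[0, 0, 0], [0.1, 0.03, -0.13], 0.035], [[0, 0, 0], [0.1, 0.05, -0.13], 0.035], [[0, 0, 0], [0.1, 0.05, -0.13], 0.035], [[0, 0, 0], [0.1, 0.05, -0.13], 0.035]]}}

```text
time: 17.88
eef_pos: [0.3113, 0.2229, 0.144]
eef_rot: [[-0.859, -0.111, 0.5], [-0.095, 0.994, 0.056], [-0.503, 0.001, -0.864]]
force: [-0.4, 0.1, 0.9]
gripper_width: 0.035
grip_force: 0.0
```

```bash
python3 - <<'E'
from h import *
np.set_printoptions(precision=1,suppress=True)
t=grab_frame("top");cv2.imwrite("pics/top3.png",t)
def w(im,box,th):
    x0,y0,x1,y1=box;c=im[y0:y1,x0:x1].astype(float);v=np.clip(c[...,2]-c[...,1]-th,0,None);Y,X=np.mgrid[y0:y1,x0:x1];return np.array([(X*v).sum(),(Y*v).sum()])/v.sum()
k=w(t,(230,233,244,243),90);p=onb("top",k,.062);print("knob",k,p)
b=np.array([26.7,184.9]);a=p[:2];c=b-a;L=np.hypot(*c);u=c/L;ctr=(a+b)/2+np.array([u[1],-u[0]])*np.sqrt(3600-L*L/4)
print("centre",ctr,"th deg",np.degrees(np.arctan2(a[1]-ctr[1],-(a[0]-ctr[0]))))
d=w(t,(238,204,247,214),60);print("dot",d,onb("top",d,.018))
y=blob(t,(22,110,90),(35,255,255),(265,195,295,218));print("yellow",onb("top",cen(y)[0],.036))
t0=cv2.imread("pics/top0.png");D=(np.abs(t.astype(int)-t0).max(2)>70).astype(np.uint8);D=cv2.morphologyEx(D,cv2.MORPH_OPEN,np.ones((3,3)))
n,l,s,c=cv2.connectedComponentsWithStats(D);print(s[1:].tolist())
E
```

```text
knob [235.8 236. ] [-59.4 131.1  62. ]
centre [  0.6 130.9] th deg 0.16138844701267843
dot [242.  209.3] [ -0.7 110.8  18. ]
yellow [-0.8  2.5 36. ]
[[261, 193, 38, 23, 709], [208, 203, 8, 10, 49], [241, 208, 3, 3, 9], [235, 216, 4, 6, 23], [234, 230, 6, 9, 38], [408, 238, 19, 17, 213], [402, 244, 4, 3, 12], [223, 292, 4, 6, 22], [155, 325, 67, 75, 2858], [0, 347, 93, 53, 3012]]
```

All cues agree on a cam angle within about 1° of zero. Only the board, the lever and the arm have changed in the picture, so I hand in.

```bash
python3 -c "
from workcell import ctrl;print(ctrl.sign_off())"
```

```text
the job is handed in; nothing more can be done
None
```

The green board lies flat on the ledge, pinched against the rail, with the cam within about 1° of its high point by camera measurement. The gripper is clear, the top view shows nothing else moved, and the job was handed in at about 18 s.

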